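# Wedge a board just clear of its rests and hold the wedge

## Task

On the glue-up base, first press the raised stop bar fully home. Then take the wedge by its square heel, lay it flat on the base in front of the board's free edge and push its thin end under the middle of that edge, towards the stop bar, until the edge is lifted just clear of its two rests, by about 5 mm. Finish while still gripping the wedge there, with nothing but the wedge touching the board's lifted edge, and leave the other things on the bench where they are.

Things in the scene. Friction and masses are not known exactly. Their poses are not given: they have to be found in the camera images.
- base: Fixed plywood glue-up base, a plate 210 (x) x 400 (y) x 12 mm thick lying on the bench. Origin: centre of its underside; top face at z = 12 mm. Its own +y axis is the direction in which the wedge is pushed: from the bare landing (y = -200 to -35 mm) towards the board and the stop bar. On it: two near rests (see near_rests), a far rest strip 8 mm high at y = 120 to 142 mm, and the stop bar.
- near_rests: Two small wooden rests screwed to the base under the board's free edge, each 50 (x) x 22 (y) x 8 mm high, centred at x = -75 and +75 mm; between them is a 100 mm wide open channel for the wedge. Origin: half-way between them, level with their top faces (20 mm above the bench), at y = -19 mm on the base; axes as the base's.
- stop (a joint): Height of the stop bar: a wooden bar 120 (along the base's x) x 22 (y) x 40 mm high on two dowels, across the far (+y) end of the base. Value = how far it has been pressed down, in m: it starts raised, between 0 and 0.005, and is fully home (its underside on the base) at 0.014. It slides stiffly, with about 5 N of friction, and stays where it is left.
- stop_top (a point): Centre of the stop bar's top face, at x = 0, y = 179 mm on the base; 52 mm above the bench when home, up to 66 mm when raised. Axes as the base's.
- board_edge (a point): Middle of the board's lower free edge (facing the landing). Board: loose, planed, 202 (x) x 200 (y) x 26 mm, 0.35 to 0.6 kg, flat on its rests, underside 8 mm above the base, its far edge 0 to 5 mm short of the stop bar (it slides there when pushed). Axes as the board's, at first within 1 degree of the base's. This point's rise from its start is the lift.
- wedge_heel (a point): Centre, 20 mm above the underside, of the wooden wedge's heel: a block 40 (y) x 32 (x) x 40 mm high, gripped across 32 mm. Wedge: loose, 150 mm long, 32 wide, 80 g, lying on the bench right of the base. 20 mm ahead (+y) of this point the taper starts, 22 mm thick, to 4 mm at the tip 110 mm on. 25 mm under the board it meets the edge; each further 6 mm lifts 1 mm.
- wedge_tip (a point): Middle of the wedge's thin end, 2 mm above its underside, 130 mm ahead (+y) of the heel's centre.
- offcut: Bystander: a straight square stick, 22 x 110 x 20 mm, on the bench near the wedge (the two may change places). Origin: centre of its underside, length along y. To be left alone.
- wood_block: Bystander: a sawn wooden cube of 42 mm on the bench to the right of the base. Origin: centre of its underside. To be left alone.
Not all that is in view belongs to the job. Leave any pink or red look-alike of the part that bears wedge_heel alone.

How it is judged:
By the outcome, as a careful person would: the job done as asked, in the order asked, and still so for the second after the job is handed in, while the arm keeps its last pose, push and grip.
It also fails if it takes over 58 s, if anything falls off the work surface, if the arm or the gripper's body presses on something with over 40 N, if the wrist force passes 120 N, or if a joint passes its speed limit or range.

## Robot

A 6-joint arm with a two-finger parallel gripper is mounted at the origin on the work surface; the furniture and walls round the work are solid. World frame = base frame: x ahead of the robot, y to its left, z up, the work surface at z = 0. Lengths are in m, angles in rad, forces in N, time in s.
With the tool pointing down it reaches from about 0.375 to 0.9 m from the base axis. Payload 3.1 kg.
Tool frame: the origin (TCP) lies midway between the tips of the shut fingers; the grasp point (between the pads) lies 19 mm behind it; z points along the fingers, y is the direction in which the jaws open and shut (so a half turn about z gives the same grasp; the last joint's range is limited). The gripper opens to 87 mm and grips with 3 to 60 N. Pads are 19 mm wide; open, the fingers measure 117 mm over their backs; the gripper's body (75 mm by 190 mm) begins 51 mm behind the grasp point.
Start: joints at [0.954, 0.527, 1.433, -0, 1.181, -0.178], TCP at [0.265, 0.566, 0.223] pointing down, gripper open.
Joint ranges: [-3.08, 3.08], [-0.75, 2.2], [0.22, 2.44], [-1.43, 4.57], [0, 2.65], [-2.85, 2.85]. Speed limits (rad/s): [2.79, 2.79, 3.14, 3.14, 3.14, 3.14].

## Interface

Orientations are given as a unit quaternion [x, y, z, w].
In Python, from rig import robot gives the robot as it stands.
- The arm moves only by the tool move_arm, never from a script. Its argument "rows" is one flat list of numbers, 7 for each row, row after row: the shift along the world's x, y, z in mm, then the turn, a rotation vector about the world's x, y, z in rad, then the closure, from 0 (fully open) to 1 (shut). A call has 1 to 12 rows; each row shifts and turns the commanded pose from where the row before left it; what a row does not reach is not made up. A row lasts 1/10 s, in which the tool goes at most 50 mm and 8.59 degrees, less where a joint would pass 70% of its speed; a pose out of reach is approached as far as the arm can. A call with a gripper value outside its range is refused whole. The fingers move at their own pace and stop on an object; "grip_force" is the grip in N (left out, the last holds). Time passes only in rows, so rows that do not move let the fingers close. It gives the time, the measured TCP pose, the force and the opening at its end, in the units of the state.
- robot.get_obs(): the state, without advancing time (a new reading comes with each control period).
- robot.camera(name): name is "scene" or "top" or "wrist"; returns a dict with "color" (420x560x3 uint8, red, green, blue), "z_map" (420x560 float32, m along the optical axis (not along the pixel's ray), 0 where there is no reading), "camera_matrix" (3x3 intrinsics, pixels), "R" (3x3) and "t" (3): a world point X has camera coordinates R X + t; the wrist camera has in their place "tool_from_camera" (4x4, takes a point from camera to tool coordinates, whose origin is the TCP and whose axes are the flange's). Camera axes: x right, y down, z forward; pixel columns grow to the right and rows downward; lengths in m; the calibration is good to about 2 mm. A picture is of the moment at which its call begins: read the wrist's pose just before it.
- robot.hand_in(): hands the job in, once; it reports no verdict.
Trained networks look in the newest picture that a camera, given by its name, has taken for a name from the list of things; names that differ only in an ending like _2 or _b are one class to them, and where a whole thing is asked for, a point or a joint stands for the part that bears it (a point fixed in the world has none). Each returns a list of dicts, best first, with "conf" (0 to 1); they miss things now and then, are a little off and sometimes report something else, mostly with a low value. They report only what shows in the picture. A call takes as long as a camera call. They do not tell look-alikes from the thing itself.
- robot.search_frame(camera, thing): "at" ([column, row] in pixels, amid what is visible of it).
- robot.spot_point(camera, thing): "at" ([column, row] in pixels: a listed point, or the origin of a listed thing).
The state is a dict: "time": time; "q": joint angles; "joint_velocities": joint speeds; "joint_torque": joint torques, N m; "position": TCP position; "tool_rot": TCP orientation; "ft_force": force on the tool from outside, world axes, zero at the start; "moment": the same for the moment, N m; "grip_width": finger opening in m.
Only numpy, scipy, OpenCV 4.12 (cv2) and the standard library are available. Lean on these libraries where they do the work, as an engineer would, in place of code of your own. Each camera call takes 0.05 s, during which the arm holds its last target.

## Working session

There is one attempt and no reset: what is moved stays moved. The work goes in short steps, Python scripts to look and compute and a tool call to move; the robot and the scene stay as the last step left them, time stands still between calls to the robot, and variables do not carry over. Pictures are saved under pics/ and viewed, and the job is handed in when it is done.

Besides the shell and the picture viewer there is one more tool, called after "Request:" by a JSON object that holds its "op" and its "data", one argument or row to a line. move_arm: Moves the arm, as the interface text tells. Its arguments: {"type":"object","properties":{"rows":{"type":"array","items":{"type":"number"}},"grip_force":{"type":"number"}},"required":["rows"]}

```bash
mkdir -p pics; ls; cat > h.py <<'E'
import numpy as np, cv2, json
from rig import robot
from scipy.spatial.transform import Rotation as Rn
def snap(n,f):
    o=robot.get_obs(); c=robot.camera(n)
    cv2.imwrite('pics/'+f,c['color'][:,:,::-1])
    if 'R' in c: R,t=c['R'],c['t']
    else:
        T=c['tool_from_camera']; W=np.eye(4); W[:3,:3]=Rn.from_quat(o['tool_rot']).as_matrix(); W[:3,3]=o['position']
        M=np.linalg.inv(W@T); R,t=M[:3,:3],M[:3,3]
    c['Rw'],c['tw']=np.array(R),np.array(t)
    return c
def ray(c,uv):
    K=c['camera_matrix']; d=np.array([(uv[0]-K[0,2])/K[0,0],(uv[1]-K[1,2])/K[1,1],1])
    return -c['Rw'].T@c['tw'], c['Rw'].T@d
def at_z(c,uv,z):
    o,d=ray(c,uv); return o+d*(z-o[2])/d[2]
def px(c,uv):
    o,d=ray(c,uv); z=c['z_map'][int(round(uv[1])),int(round(uv[0]))]; return o+d*z
def cloud(c):
    K=c['camera_matrix']; z=c['z_map']; v,u=np.mgrid[:z.shape[0],:z.shape[1]]
    P=np.stack([(u-K[0,2])/K[0,0]*z,(v-K[1,2])/K[1,1]*z,z],-1)
    return (P-c['tw'])@c['Rw']
E
python3 - <<'E'
from h import *
np.set_printoptions(precision=4,suppress=True)
o=robot.get_obs(); print(o)
for n in ['scene','top']:
    c=snap(n,n+'0.png')
    for th in ['base','near_rests','stop_top','stop','board_edge','wedge_heel','wedge_tip','offcut','wood_block']:
        for f in ('search_frame','spot_point'):
            try:
                r=getattr(robot,f)(n,th)
                print(n,th,f,[(np.round(x['at'],1).tolist(),round(x['conf'],2),px(c,x['at']).round(4).tolist()) for x in r[:3]])
            except Exception as e: print(th,f,e)
print(robot.get_obs()['time'])
E
```

```text
pics
{'time': 0.0, 'q': array([ 0.9535,  0.5285,  1.4339,  0.    ,  1.1814, -0.1785]), 'joint_velocities': array([ 0.0026,  0.0005, -0.0002, -0.0006, -0.0008,  0.0003]), 'joint_torque': array([  0.    , -44.0052, -17.6591,   0.0633,   0.0581,  -0.0002]), 'position': array([0.2651, 0.5652, 0.2216]), 'tool_rot': array([ 0.2177,  0.976 , -0.001 , -0.0004]), 'ft_force': array([0.1324, 0.3151, 0.396 ]), 'moment': array([-0.025 , -0.0362, -0.019 ]), 'grip_width': 0.08743600151233119}
scene base search_frame [([284.5, 227.2], 0.65, [0.5474, -0.037, 0.011])]
scene base spot_point [([271.8, 210.2], 0.8, [0.5477, 0.0374, 0.0255])]
scene near_rests search_frame []
scene near_rests spot_point []
scene stop_top search_frame [([240.5, 173.2], 0.66, [0.5419, 0.2347, 0.0561])]
scene stop_top spot_point [([242.8, 169.7], 0.65, [0.5525, 0.2377, 0.0648])]
scene stop search_frame [([241.2, 168.2], 0.54, [0.5517, 0.248, 0.0656])]
stop spot_point it knows: base, board_edge, near_rests, offcut, stop_top, wedge_heel, wedge_tip, wood_block
scene board_edge search_frame [([257.6, 191.5], 0.83, [0.544, 0.1195,
[... 2243 characters left out ...]
earch_frame [([318.9, 270.3], 0.93, [0.3272, -0.1377, 0.0099]), ([377.2, 226.1], 0.88, [0.4566, -0.3103, 0.0144]), ([339.2, 139.9], 0.73, [0.7088, -0.1986, 0.043])]
top wedge_tip spot_point [([351.2, 230.6], 0.89, [0.4439, -0.2352, 0.0035]), ([334.8, 286.1], 0.87, [0.2807, -0.1844, 0.0042]), ([232.2, 247.0], 0.73, [0.396, 0.1198, -0.0022])]
top offcut search_frame [([373.9, 176.2], 0.51, [0.6048, -0.3032, 0.016])]
top offcut spot_point [([372.1, 177.2], 0.69, [0.6017, -0.2976, 0.0169]), ([185.4, 194.5], 0.26, [0.5473, 0.2479, 0.0631])]
top wood_block search_frame [([340.3, 138.7], 0.72, [0.713, -0.2022, 0.04])]
top wood_block spot_point [([336.4, 138.4], 0.74, [0.7141, -0.1908, 0.0398])]
1.8
```

View pics/scene0.png

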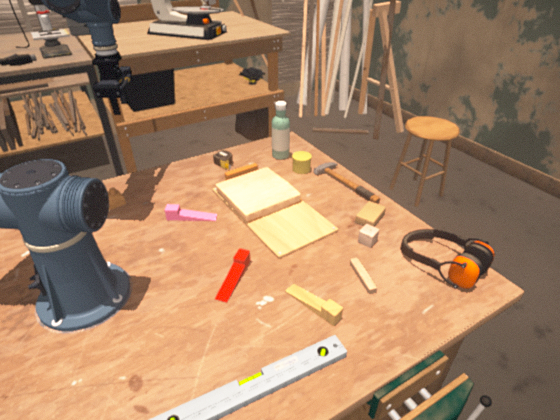

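View pics/top0.png

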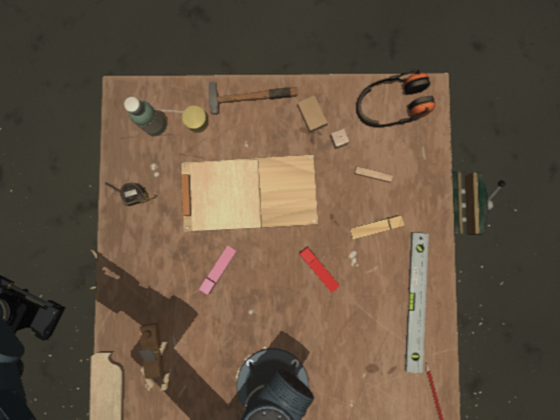

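Wedge candidates in the scene picture are pink (190,214), red (235,272), plain wood (316,303, heel about (331,312)), and the stick offcut (363,275), which has no heel. I choose the plain wooden one. In the top view it is at (377,227), right of the base, with its heel at (394,221) and tip at (351,231). Next I check it in a crop and fit the geometry.

```bash
python3 - <<'E'
from h import *
np.set_printoptions(precision=4,suppress=True)
cs={n:snap(n,n+'1.png') for n in ('scene','top')}
im=cs['top']['color'][195:260,320:430,::-1]; im2=cs['scene']['color'][270:335,270:380,::-1]
cv2.imwrite('pics/crop1.png',np.hstack([cv2.resize(im,None,fx=3.6,fy=3.6,interpolation=3),cv2.resize(im2,None,fx=3.6,fy=3.6,interpolation=3)]))
for n,c in cs.items():
    P=cloud(c)
    H=P[...,2]
    def box(m,name):
        m=m.astype(np.uint8)
        k,l,s,_=cv2.connectedComponentsWithStats(m)
        i=1+np.argmax(s[1:,4]); q=P[l==i]
        (cx,cy),(w,h),a=cv2.minAreaRect(q[:,:2].astype(np.float32))
        print(n,name,'n',len(q),'c',round(cx,4),round(cy,4),'size',round(w,4),round(h,4),'ang',round(a,2),'z',np.percentile(q[:,2],[5,50,95]))
        return q
    reg=lambda x0,x1,y0,y1:(P[...,0]>x0)&(P[...,0]<x1)&(P[...,1]>y0)&(P[...,1]<y1)&(c['z_map']>0)
    box(reg(.4,.7,-.2,.3)&(H>.006)&(H<.018),'landing')
    box(reg(.4,.7,-.2,.23)&(H>.038)&(H<.053),'board')
    box(reg(.4,.7,.2,.32)&(H>.054)&(H<.075),'stop')
    box(reg(.38,.53,-.42,-.19)&(H>.006),'wedge')
    box(reg(.38,.53,-.42,-.19)&(H>.033),'heel')
    box(reg(.53,.66,-.4,-.24)&(H>.008),'offcut')
    box(reg(.66,.75,-.25,-.16)&(H>.01),'block')
    print('table z',np.median(H[reg(.3,.45,-.1,.0)]))
E
```

```text
scene landing n 2980 c 0.5617 0.0686 size 0.2129 0.4009 ang 3.18 z [0.0104 0.0137 0.016 ]
scene board n 2312 c 0.5528 0.1336 size 0.2033 0.1998 ang 2.35 z [0.0436 0.0477 0.0499]
scene stop n 209 c 0.551 0.2466 size 0.1198 0.0264 ang 0.7 z [0.055  0.0646 0.0679]
scene wedge n 897 c 0.4575 -0.3083 size 0.0347 0.1498 ang 14.42 z [0.0075 0.0188 0.0425]
scene heel n 244 c 0.4714 -0.3613 size 0.0342 0.0394 ang 14.34 z [0.0349 0.0412 0.0435]
scene offcut n 382 c 0.6152 -0.3018 size 0.1126 0.0228 ang 75.71 z [0.0101 0.0208 0.0234]
scene block n 320 c 0.721 -0.2012 size 0.047 0.0419 ang 18.29 z [0.0122 0.0402 0.0455]
table z 0.001777670962641545
top landing n 3792 c 0.5616 -0.009 size 0.212 0.2478 ang 2.96 z [0.0073 0.0112 0.0155]
top board n 4508 c 0.5499 0.1347 size 0.2019 0.1975 ang 2.58 z [0.0411 0.0454 0.0497]
top stop n 333 c 0.5481 0.248 size 0.1199 0.0235 ang 2.84 z [0.0569 0.0633 0.0675]
top wedge n 480 c 0.4558 -0.3141 size 0.0319 0.1371 ang 14.59 z [0.0077 0.0178 0.0413]
top heel n 150 c 0.468 -0.3611 size 0.0315 0.04 ang 13.85 z [0.0348 0.0392 0.0427]
top offcut n 288 c 0.6116 -0.3023 size 0.11 0.0226 ang 76.7 z [0.0121 0.0181 0.0229]
top block n 243 c 0.717 -0.2011 size 0.0438 0.0413 ang 21.56 z [0.0178 0.0403 0.0454]
table z -0.0004812789592888135
```

View pics/crop1.png

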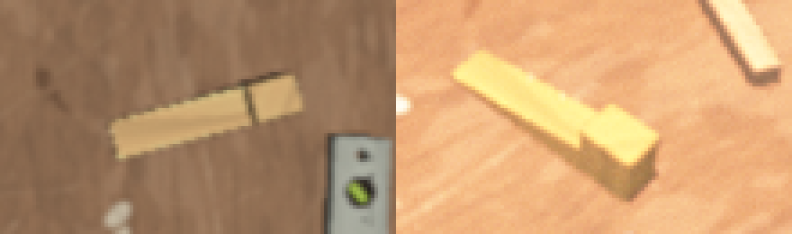

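The crop confirms a plain wooden wedge: heel at (275,98) in the left crop, taper towards the left/+y. First, over to the stop bar with the fingers shut.

Request:
{"op": "move_arm", "data": {
  "rows": [28, -32, -4, 0, 0, -0.108, 1, 28, -32, -8, 0, 0, -0.108, 1, 28, -32, -8, 0, 0, -0.108, 1, 28, -32, -8, 0, 0, -0.108, 1, 28, -32, -8, 0, 0, -0.108, 1, 28, -32, -8, 0, 0, -0.108, 1, 28, -32, -8, 0, 0, -0.108, 1, 28, -32, -8, 0, 0, -0.108, 1, 28, -32, -8, 0, 0, -0.108, 1, 28, -32, -8, 0, 0, -0.108, 1, 0, 0, 0, 0, 0, 0, 1, 0, 0, 0, 0, 0, 0, 1],
  "grip_force": 20
}}

```text
time: 3.1
position: [0.5459, 0.2449, 0.1462]
tool_rot: [0.689, 0.725, -0.0, -0.0]
ft_force: [-1.4, 0.1, -0.8]
grip_width: 0.0026
```

```bash
python3 - <<'E'
from h import *
np.set_printoptions(precision=4,suppress=True)
o=robot.get_obs(); print(o['time'],o['position'],o['q'],o['tool_rot'],o['ft_force'],o['grip_width'])
c=snap('wrist','w1.png')
for r in robot.spot_point('wrist','stop_top')[:2]: print(r,at_z(c,r['at'],.065),px(c,r['at']))
E
```

```text
3.1 [0.5459 0.2449 0.1462] [0.2348 0.5867 1.5721 0.0005 0.9837 0.1844] [ 0.6892  0.7246 -0.0003 -0.0004] [-1.3524  0.0916 -0.772 ] 0.0025951567532368196
{'at': [285.4, 205.6], 'conf': 0.56} [0.5517 0.2509 0.065 ] [0.5518 0.2502 0.0625]
```

View pics/w1.png

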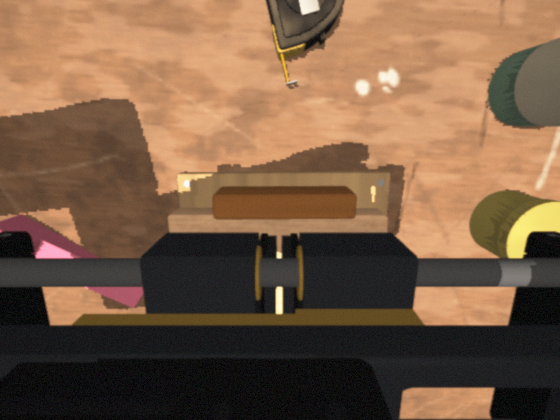

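The wrist view shows the brown stop bar at (285,203), slightly ahead of the fingers. All cameras agree within about 2 mm, at about (0.550, 0.249).

Request:
{"op": "move_arm", "data": {
  "rows": [4, 4, -20, 0, 0, 0, 1, 0, 0, -30, 0, 0, 0, 1, 0, 0, -12, 0, 0, 0, 1, 0, 0, -5, 0, 0, 0, 1, 0, 0, -5, 0, 0, 0, 1, 0, 0, -4, 0, 0, 0, 1, 0, 0, -4, 0, 0, 0, 1, 0, 0, -3, 0, 0, 0, 1, 0, 0, -3, 0, 0, 0, 1]
}}

```text
time: 4.1
position: [0.5499, 0.2499, 0.0612]
tool_rot: [0.689, 0.725, 0.001, 0.0]
ft_force: [-1.7, -0.1, 5.4]
grip_width: 0.0003
```

Request:
{"op": "move_arm", "data": {
  "rows": [0, 0, -3, 0, 0, 0, 1, 0, 0, -3, 0, 0, 0, 1, 0, 0, -2, 0, 0, 0, 1, 0, 0, 0, 0, 0, 0, 1]
}}

```text
time: 4.5
position: [0.5499, 0.2499, 0.0524]
tool_rot: [0.689, 0.725, 0.0, 0.0]
ft_force: [0.1, 0.1, 2.9]
grip_width: 0.0005
```

Request:
{"op": "move_arm", "data": {
  "rows": [0, 0, -1, 0, 0, 0, 1, 0, 0, -1, 0, 0, 0, 1, 0, 0, 0, 0, 0, 0, 1]
}}

```text
time: 4.8
position: [0.5499, 0.2499, 0.0523]
tool_rot: [0.688, 0.725, 0.001, 0.0]
ft_force: [-2.1, -0.6, 14.0]
grip_width: 0.0005
```

Request:
{"op": "move_arm", "data": {
  "rows": [0, 0, -1, 0, 0, 0, 1, 0, 0, -1, 0, 0, 0, 1, 0, 0, 0, 0, 0, 0, 1]
}}

```text
time: 5.1
position: [0.55, 0.2499, 0.0522]
tool_rot: [0.688, 0.725, 0.001, 0.001]
ft_force: [-5.8, -1.6, 24.9]
grip_width: 0.0005
```

The bar is home: it stalled at 52 mm while the force rose to 25 N. Now over to the wedge.

Request:
{"op": "move_arm", "data": {
  "rows": [0, 0, 30, 0, 0, 0, 1, 0, 0, 45, 0, 0, 0, 1, 0, -20, 40, 0, 0, 0, 0.5, -6, -46, 5, 0, 0, 0.02, 0, -6, -47, 0, 0, 0, 0.02, 0, -6, -47, 0, 0, 0, 0.02, 0, -6, -47, 0, 0, 0, 0.02, 0, -6, -47, 0, 0, 0, 0.02, 0, -6, -47, 0, 0, 0, 0.02, 0, -6, -47, 0, 0, 0, 0.02, 0, -6, -47, 0, 0, 0, 0.02, 0, -6, -47, 0, 0, 0, 0.02, 0]
}}

```text
time: 6.3
position: [0.4945, -0.1939, 0.1679]
tool_rot: [0.62, 0.784, -0.0, -0.001]
ft_force: [0.6, -0.8, -0.4]
grip_width: 0.0727
```

Request:
{"op": "move_arm", "data": {
  "rows": [-7, -46, 0, 0, 0, 0.02, 0, -7, -46, 0, 0, 0, 0, 0, -7, -40, 0, 0, 0, 0, 0, -5, -10, 0, 0, 0, 0, 0, 0, 0, 0, 0, 0, 0, 0, 0, 0, 0, 0, 0, 0, 0]
}}

```text
time: 6.9
position: [0.4689, -0.3326, 0.1679]
tool_rot: [0.613, 0.79, 0.001, -0.001]
ft_force: [0.2, 0.1, 0.8]
grip_width: 0.0869
```

```bash
python3 - <<'E'
from h import *
np.set_printoptions(precision=4,suppress=True)
o=robot.get_obs(); print(o['time'],o['position'],o['q'],o['tool_rot'],o['ft_force'],o['grip_width'])
c=snap('wrist','w2.png')
for n,z in (('wedge_heel',.02),('wedge_tip',.002)):
  for r in robot.spot_point('wrist',n)[:2]: print(n,r,at_z(c,r['at'],z),px(c,r['at']))
P=cloud(c);H=P[...,2]
reg=(P[...,0]>.38)&(P[...,0]<.53)&(P[...,1]>-.42)&(P[...,1]<-.19)&(c['z_map']>0)&(H<.06)
for h in (.003,.006,.033):
    k,l,s,_=cv2.connectedComponentsWithStats((reg&(H>h)).astype(np.uint8)); i=1+np.argmax(s[1:,4]);q=P[l==i]
    print(h,len(q),cv2.minAreaRect(q[:,:2].astype(np.float32)),np.percentile(q[:,2],[5,50,95]))
c=snap('top','top2.png'); P=cloud(c); H=P[...,2]
for nm,m in (('stop',(abs(P[...,0]-.55)<.05)&(abs(P[...,1]-.249)<.008)),):
    print(nm,np.median(H[m]))
E
```

```text
6.9 [ 0.4689 -0.3326  0.1679] [-0.8116  0.5304  1.6129  0.0007  1.0011 -1.0639] [ 0.6127  0.7903  0.0005 -0.0014] [0.167  0.0851 0.7604] 0.08693770460332614
wedge_heel {'at': [272.4, 221.2], 'conf': 0.81} [ 0.4698 -0.3614  0.02  ] [ 0.4687 -0.3554  0.0399]
wedge_tip {'at': [271.9, 90.0], 'conf': 0.64} [ 0.4366 -0.2331  0.002 ] [ 0.4364 -0.2328 -0.0008]
0.003 4666 ((0.456867516040802, -0.30793648958206177), (0.03199906647205353, 0.14935821294784546), 14.790298461914062) [0.0044 0.0153 0.0393]
0.006 4087 ((0.45849424600601196, -0.3140724301338196), (0.03199902921915054, 0.13666632771492004), 14.778489112854004) [0.0072 0.0169 0.0394]
0.033 1211 ((0.4708714187145233, -0.3603965640068054), (0.03188291937112808, 0.040519390255212784), 15.496825218200684) [0.0362 0.0386 0.0399]
stop 0.05176227126379339
```

View pics/w2.png

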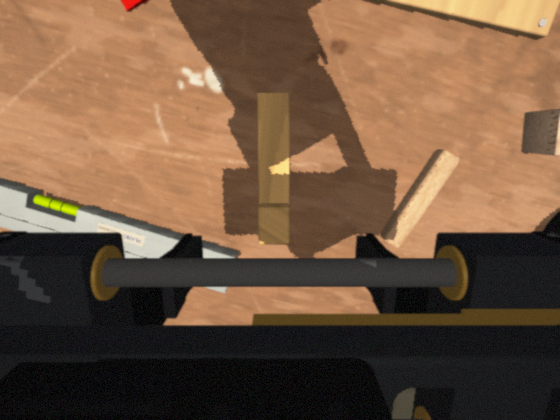

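The wrist view shows the wedge, heel at (273,224) and tip at (272,93). The heel is at (0.4708, -0.361) with yaw 14.8°, and the stop bar measures 51.8 mm high, so it is home. Next I descend with a partial opening because the level is near.

Request:
{"op": "move_arm", "data": {
  "rows": [1, -14, -30, 0, 0, 0.007, 0.3, 1, -14, -40, 0, 0, 0, 0.3, 0, 0, -35, 0, 0, 0, 0.3, 0, 0, -25, 0, 0, 0, 0.3, 0, 0, -18, 0, 0, 0, 0.3, 0, 0, -8, 0, 0, 0, 0.3, 0, 0, -5, 0, 0, 0, 0.3, 0, 0, 0, 0, 0, 0, 0.3]
}}

```text
time: 7.9
position: [0.4719, -0.3619, 0.0077]
tool_rot: [0.61, 0.793, -0.0, 0.0]
ft_force: [0.2, 0.2, 0.6]
grip_width: 0.0608
```

Request:
{"op": "move_arm", "data": {
  "rows": [-1, 1, -1, 0, 0, 0, 0.5, 0, 0, 0, 0, 0, 0, 1, 0, 0, 0, 0, 0, 0, 1, 0, 0, 0, 0, 0, 0, 1, 0, 0, 0, 0, 0, 0, 1, 0, 0, 0, 0, 0, 0, 1],
  "grip_force": 30
}}

```text
time: 8.5
position: [0.4707, -0.3614, 0.007]
tool_rot: [0.61, 0.792, -0.0, 0.0]
ft_force: [-0.9, 0.2, 2.6]
grip_width: 0.032
```

Gripped, opening 32 mm. Lift, and carry over the landing.

Request:
{"op": "move_arm", "data": {
  "rows": [0, 0, 20, 0, 0, 0, 1, 0, 0, 35, 0, 0, 0, 1, 0, 10, 25, 0, 0, -0.02, 1, 10, 30, 0, 0, 0, -0.03, 1, 15, 35, 0, 0, 0, -0.03, 1, 16, 36, 0, 0, 0, -0.03, 1, 16, 36, 0, 0, 0, -0.03, 1, 16, 36, 0, 0, 0, -0.03, 1, 16, 34, 0, 0, 0, -0.036, 1, 10, 20, 0, 0, 0, 0, 1, 0, 0, 0, 0, 0, 0, 1, 0, 0, 0, 0, 0, 0, 1]
}}

```text
time: 9.7
position: [0.5693, -0.1239, 0.0863]
tool_rot: [0.688, 0.726, -0.0, -0.0]
ft_force: [-0.4, 0.2, -0.5]
grip_width: 0.0316
```

```bash
cat > m.py <<'E'
from h import *
import sys
np.set_printoptions(precision=4,suppress=True)
tag=sys.argv[1]
o=robot.get_obs(); print(o['time'],o['position'],o['q'],o['tool_rot'],o['ft_force'],o['grip_width'])
for n in ('wrist','top','scene'):
    c=snap(n,f'{n}_{tag}.png'); np.savez(f'{n}_{tag}.npz',P=cloud(c),col=c['color'],z=c['z_map'],K=c['camera_matrix'],R=c['Rw'],t=c['tw'])
    for th,z in (('board_edge',.020),('base',0),('wedge_tip',None),('wedge_heel',None)):
        for r in robot.spot_point(n,th)[:2]: print(n,th,np.round(r['at'],1),round(r['conf'],2),'' if z is None else at_z(c,r['at'],z),px(c,r['at']))
E
python3 m.py a
```

```text
9.7 [ 0.5693 -0.1239  0.0863] [-0.4058  0.6571  1.6518 -0.0007  0.8332 -0.46  ] [ 0.6875  0.7262 -0.0003 -0.0002] [-0.4185  0.1658 -0.4608] 0.03161819283470586
wrist wedge_heel [278.2 260. ] 0.84  [ 0.5684 -0.0917  0.1691]
wrist wedge_heel [ 22.2 177.9] 0.73  [ 0.3918 -0.0995  0.0392]
top board_edge [256.8 193.6] 0.81 [0.5539 0.0449 0.02  ] [0.5508 0.043  0.0476]
top base [248.2 196. ] 0.96 [0.549  0.0722 0.    ] [0.5442 0.0683 0.0446]
top wedge_tip [269.4 188.5] 0.53  [0.5701 0.0078 0.0109]
top wedge_tip [337.2 286.5] 0.36  [ 0.2793 -0.1918  0.0014]
scene board_edge [274.2 208.9] 0.74 [0.5612 0.046  0.02  ] [0.5561 0.0373 0.0273]
scene base [269.  208.1] 0.93 [0.5629 0.0817 0.    ] [0.5372 0.0357 0.0384]
scene wedge_tip [213.8 213.9] 0.68  [0.3973 0.1339 0.0072]
scene wedge_tip [366.4 238.5] 0.68  [ 0.7042 -0.2124  0.0276]
scene wedge_heel [240.9 255.9] 0.93  [ 0.3708 -0.11    0.0402]
scene wedge_heel [173.4 213.5] 0.72  [0.2855 0.1728 0.0267]
```

View pics/wrist_a.png

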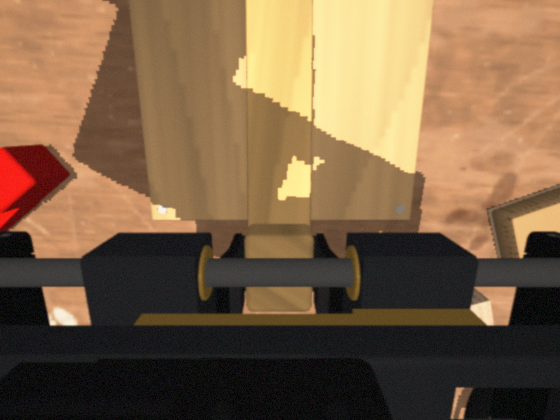

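View pics/top_a.png

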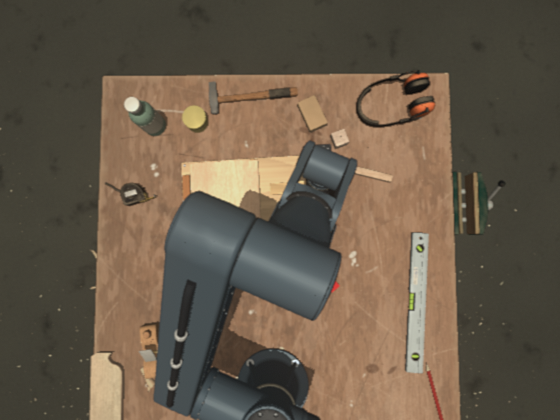

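```bash
python3 - <<'E'
from h import *
np.set_printoptions(precision=4,suppress=True)
d=np.load('wrist_a.npz'); c=dict(camera_matrix=d['K'],Rw=d['R'],tw=d['t'])
for uv in ((152.5,218.5),(413,219),(131,0),(433,0)): print(uv,at_z(c,uv,.012))
for uv in ((247,222),(312,222),(247,5),(312,5)): print('taper',uv,px(dict(c,z_map=d['z']),uv))
P=d['P']; print(P[2,150:430:30])
E
```

```text
(152.5, 218.5) [ 0.4687 -0.1328  0.012 ]
(413, 219) [ 0.678  -0.1216  0.012 ]
(131, 0) [0.4618 0.0217 0.012 ]
(433, 0) [0.666  0.0326 0.012 ]
taper (247, 222) [ 0.5529 -0.1038  0.0986]
taper (312, 222) [ 0.5988 -0.1327 -0.0013]
taper (247, 5) [ 0.5484 -0.001   0.0832]
taper (312, 5) [0.5792 0.0011 0.0818]
[[0.4745 0.0212 0.0118]
 [0.495  0.0222 0.0122]
 [0.5152 0.0235 0.0115]
 [0.5353 0.0251 0.01  ]
 [0.5592 0.0007 0.0834]
 [0.5734 0.0018 0.0826]
 [0.5968 0.0286 0.0095]
 [0.6171 0.0292 0.0108]
 [0.6373 0.0301 0.0113]
 [0.6585 0.032  0.0091]]
```

Base frame from the wrist view: near corners (152,218) and (413,219), yaw 3.06°, origin about (0.5626, 0.0725). The wedge sits at base x of about -4 mm, which matches the board's -4 mm offset. Now I lay it on the landing.

Request:
{"op": "move_arm", "data": {
  "rows": [-1, 15, -15, 0, 0, 0, 1, 0, 4, -25, 0, 0, 0, 1, 0, 0, -15, 0, 0, 0, 1, 0, 0, -8, 0, 0, 0, 1, 0, 0, -2, 0, 0, 0, 1, 0, 0, -1, 0, 0, 0, 1, 0, 0, 0, 0, 0, 0, 1]
}}

```text
time: 11.15
position: [0.5691, -0.1057, 0.0211]
tool_rot: [0.688, 0.725, 0.0, 0.001]
ft_force: [0.1, 0.1, -0.8]
grip_width: 0.0318
```

```bash
python3 m.py b | cut -c1-150; python3 - <<'E'
import cv2
a=cv2.imread('pics/scene_b.png')[150:290,190:370]; cv2.imwrite('pics/scene_bc.png',cv2.resize(a,None,fx=4,fy=4,interpolation=2))
E
```

```text
11.15 [ 0.5691 -0.1057  0.0211] [-0.3766  0.7595  1.6882 -0.0001  0.6926 -0.4293] [0.6882 0.7255 0.0002 0.0006] [ 0.1175  0.1237 -0.8082] 0.0318022470
wrist wedge_heel [279.8 258.6] 0.66  [ 0.5685 -0.0732  0.1034]
top board_edge [259.4 194.5] 0.95 [0.5512 0.0371 0.02  ] [ 0.4721 -0.007   0.7296]
top base [245.5 194.3] 0.77 [0.5542 0.0803 0.    ] [0.4714 0.0112 0.739 ]
top wedge_tip [333.6 288.2] 0.51  [ 0.2748 -0.1807  0.006 ]
top wedge_tip [263.2 190.3] 0.49  [ 0.4798 -0.0114  0.7135]
scene base [270.1 205.9] 0.66 [0.5718 0.0903 0.    ] [0.5404 0.0346 0.0461]
scene wedge_tip [214.9 215.5] 0.93  [0.3974 0.1259 0.0062]
scene wedge_tip [221.3 302.2] 0.79  [ 0.2757 -0.1921  0.0022]
scene wedge_heel [243.1 257.7] 0.76  [ 0.3708 -0.1232  0.0447]
scene wedge_heel [175.1 212.3] 0.63  [0.2902 0.1686 0.0321]
```

View pics/scene_bc.png

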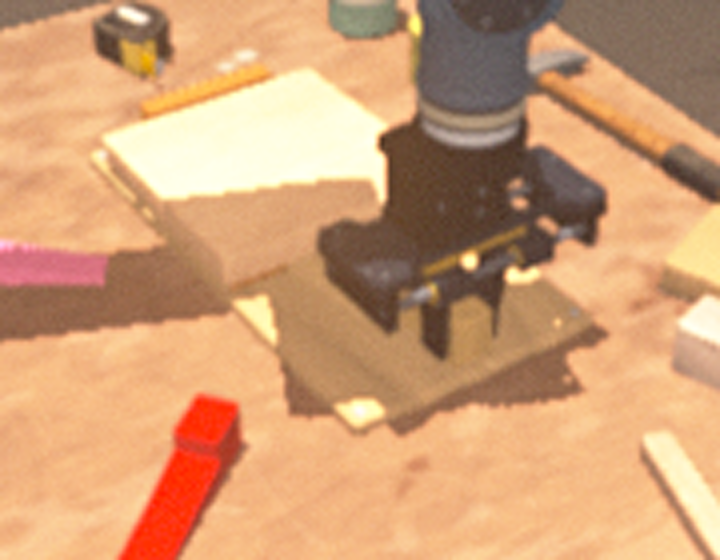

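View pics/wrist_b.png

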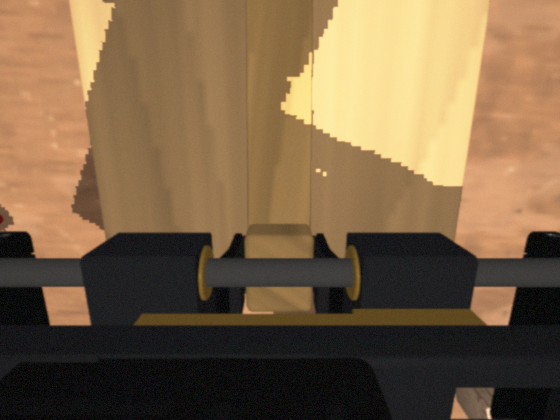

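The wedge is just above the landing and in line. Ease it down until it touches.

Request:
{"op": "move_arm", "data": {
  "rows": [0, 0, -1, 0, 0, 0, 1, 0, 0, -1, 0, 0, 0, 1, 0, 0, 0, 0, 0, 0, 1]
}}

```text
time: 12.2
position: [0.5685, -0.1052, 0.019]
tool_rot: [0.688, 0.726, 0.0, 0.0]
ft_force: [0.1, 0.3, 3.0]
grip_width: 0.0319
```

Request:
{"op": "move_arm", "data": {
  "rows": [0, 8, 0, 0, 0, 0, 1, -1, 8, 0, 0, 0, 0, 1, 0, 8, 0, 0, 0, 0, 1, -1, 6, 0, 0, 0, 0, 1, 0, 4, 0, 0, 0, 0, 1, 0, 0, 0, 0, 0, 0, 1]
}}

```text
time: 12.8
position: [0.5668, -0.0702, 0.0189]
tool_rot: [0.688, 0.726, 0.0, 0.0]
ft_force: [0.0, 0.2, 6.3]
grip_width: 0.0316
```

```bash
python3 m.py c | cut -c1-150|head -3; cat > lift.py <<'E'
import numpy as np,sys
from h import *
np.set_printoptions(precision=2,suppress=True)
# board top height in strips along base y, scene camera
a=np.load('scene_b.npz')['P']; b=np.load(f'scene_{sys.argv[1]}.npz')['P']
th=np.radians(3.06); ex=np.array([np.cos(th),np.sin(th)]); ey=np.array([-np.sin(th),np.cos(th)]); o=np.array([.5618,.071])
for nm,P in (('ref',a),('now',b)):
    u=(P[...,:2]-o)@ex; v=(P[...,:2]-o)@ey
    m=(abs(u+.004)<.09)&(v>-.02)&(v<.155)&(P[...,2]>.035)&(P[...,2]<.062)
    A=np.c_[np.ones(m.sum()),u[m]+.004,v[m]+.035]; z=P[...,2][m]
    for _ in range(3):
        co=np.linalg.lstsq(A,z,rcond=None)[0]; r=z-A@co; k=abs(r)<.004; A,z=A[k],z[k]
    print(nm,m.sum(),'z at edge mm %.2f'%(co[0]*1e3),'tilt deg x %.2f y %.2f'%tuple(np.degrees(co[1:])),'at far %.2f'%((co[0]+.2*co[2])*1e3))
E
python3 lift.py c
```

```text
12.8 [ 0.5668 -0.0702  0.0189] [-0.3191  0.7575  1.7083  0.0006  0.675  -0.3733] [0.6878 0.7259 0.0003 0.0002] [0.0426 0.1968 6.2551] 0.03159789726856
wrist board_edge [268.   39.7] 0.77 [0.5568 0.0373 0.02  ] [0.5567 0.0378 0.0183]
wrist wedge_heel [277.4 260.5] 0.71  [ 0.5656 -0.0381  0.1021]
ref 1626 z at edge mm 47.84 tilt deg x 0.10 y 0.04 at far 47.98
now 1437 z at edge mm 47.81 tilt deg x 0.06 y 0.05 at far 47.99
```

View pics/wrist_c.png

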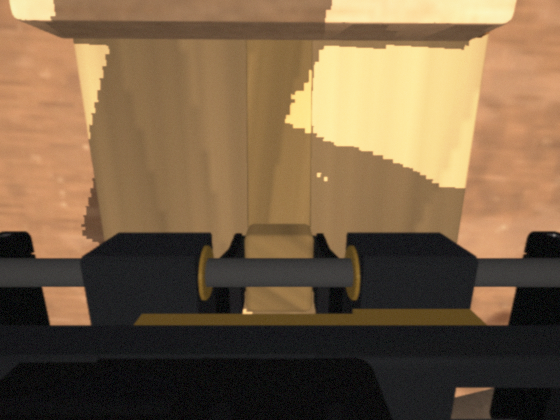

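The wrist view shows the board's lower edge at row ~38, with its middle around column 266 against the wedge at 279. I measure that offset properly.

```bash
python3 - <<'E'
from h import *
np.set_printoptions(precision=4,suppress=True)
d=np.load('wrist_c.npz'); P=d['P']
for r in (5,12,18):
    z=P[r,:,2]; i=np.where((z>.04)&(z<.055))[0]; print(r,i.min(),i.max(),P[r,i.min()],P[r,i.max()])
for r in (22,26,30,34,38,42): 
    z=P[r,:,2]; i=np.where((z>.016)&(z<.055))[0]; i=i[(i<240)|(i>320)]
    print(r,(i.min(),i.max(),P[r,i.min()],P[r,i.max()]) if len(i) else None)
for r in (50,100): 
    z=P[r,:,2]; i=np.where((z>.007)&(z<.016))[0]; print('base',r,i.min(),i.max(),P[r,i.min()],P[r,i.max()])
c=P[:,200]; print(c[20:50:2])
E
```

```text
5 10 514 [0.4559 0.0384 0.0437] [0.653  0.0484 0.0452]
12 12 513 [0.4569 0.0357 0.0445] [0.6538 0.0463 0.0442]
18 16 510 [0.4579 0.0338 0.0442] [0.6533 0.0443 0.044 ]
22 (np.int64(23), np.int64(507), array([0.4581, 0.0333, 0.0412]), array([0.6521, 0.0427, 0.0444]))
26 (np.int64(33), np.int64(499), array([0.4591, 0.033 , 0.0372]), array([0.652 , 0.0425, 0.0401]))
30 (np.int64(43), np.int64(490), array([0.4594, 0.0329, 0.0321]), array([0.651 , 0.042 , 0.0363]))
34 (np.int64(53), np.int64(485), array([0.4592, 0.0331, 0.0257]), array([0.6603, 0.0459, 0.0176]))
38 (np.int64(79), np.int64(473), array([0.4673, 0.0333, 0.0199]), array([0.6514, 0.0421, 0.024 ]))
42 None
base 50 75 486 [0.4587 0.0299 0.01  ] [0.6667 0.0409 0.0104]
base 100 82 478 [0.4601 0.0058 0.0108] [0.6679 0.017  0.0104]
[[0.5306 0.037  0.0439]
 [0.5306 0.0362 0.0441]
 [0.5295 0.0369 0.0394]
 [0.5294 0.0362 0.0393]
 [0.5287 0.0362 0.0365]
 [0.5282 0.0359 0.0345]
 [0.5274 0.036  0.0313]
 [0.5266 0.0361 0.0279]
 [0.5258 0.036  0.0247]
 [0.5249 0.0361 0.0211]
 [0.5222 0.0378 0.0104]
 [0.5224 0.0367 0.011 ]
 [0.5224 0.0358 0.0111]
 [0.5226 0.0347 0.0119]
 [0.5226 0.0337 0.0121]]
```

The board's middle is about 5 mm left of the wedge. I back off slightly and shift across before making contact.

Request:
{"op": "move_arm", "data": {
  "rows": [0, -8, 0.5, 0, 0, 0, 1, -3, 0, 0, 0, 0, 0, 1, -2, 0, 0, 0, 0, 0, 1, 0, 0, -0.5, 0, 0, 0, 1, 0, 8, 0, 0, 0, 0, 1, 0, 4, 0, 0, 0, 0, 1, 0, 0, 0, 0, 0, 0, 1]
}}

```text
time: 14.25
position: [0.5617, -0.0676, 0.019]
tool_rot: [0.688, 0.726, -0.0, 0.001]
ft_force: [1.0, -1.4, 5.6]
grip_width: 0.0316
```

```bash
python3 m.py d | cut -c1-150|head -3;python3 lift.py d
```

```text
14.25 [ 0.5617 -0.0676  0.019 ] [-0.3169  0.7536  1.7224 -0.0011  0.6647 -0.3697] [ 0.6879  0.7258 -0.0001  0.0005] [ 0.9968 -1.3962  5.6182] 0.031624
wrist board_edge [277.3  47.8] 0.57 [0.5563 0.0367 0.02  ] [0.5563 0.0368 0.0197]
wrist wedge_heel [279.7 260.4] 0.64  [ 0.5612 -0.0357  0.1011]
ref 1626 z at edge mm 47.84 tilt deg x 0.10 y 0.04 at far 47.98
now 1379 z at edge mm 47.98 tilt deg x 0.09 y -0.04 at far 47.85
```

Contact is starting and the board's middle (277) lines up with the wedge (280). Push.

Request:
{"op": "move_arm", "data": {
  "rows": [0, 3, 0, 0, 0, 0, 1, 0, 3, 0, 0, 0, 0, 1, -1, 4, 0, 0, 0, 0, 1, 0, 4, 0, 0, 0, 0, 1, 0, 4, 0, 0, 0, 0, 1, 0, 2, 0, 0, 0, 0, 1, 0, 0, 0, 0, 0, 0, 1]
}}

```text
time: 15.7
position: [0.5613, -0.0488, 0.0189]
tool_rot: [0.688, 0.726, -0.0, 0.001]
ft_force: [0.3, -4.4, 4.8]
grip_width: 0.0316
```

```bash
python3 m.py e | cut -c1-150|head -3;python3 lift.py e
```

```text
15.7 [ 0.5613 -0.0488  0.0189] [-0.2841  0.7517  1.7294 -0.0027  0.6582 -0.3358] [ 0.6878  0.7259 -0.0002  0.0014] [ 0.3092 -4.3632  4.8418] 0.0316345
wrist board_edge [281.6  86.2] 0.69 [0.5589 0.0385 0.02  ] [0.5588 0.0379 0.0249]
wrist wedge_heel [279.1 255.8] 0.86  [ 0.5617 -0.0377  0.0505]
ref 1626 z at edge mm 47.84 tilt deg x 0.10 y 0.04 at far 47.98
now 1191 z at edge mm 50.98 tilt deg x 0.11 y -0.98 at far 47.57
```

View pics/wrist_e.png

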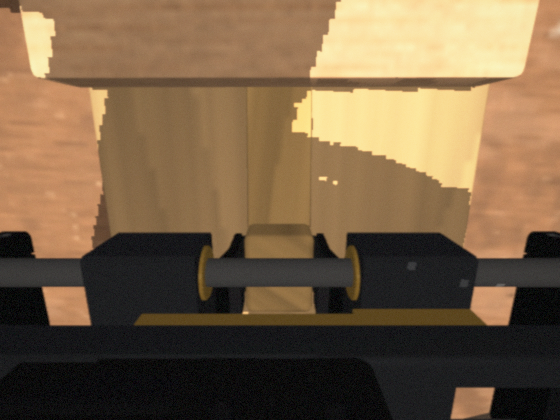

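Request:
{"op": "move_arm", "data": {
  "rows": [-1, 3, 0, 0, 0, 0, 1, 0, 3, 0, 0, 0, 0, 1, 0, 3, 0, 0, 0, 0, 1, 0, 2, 0, 0, 0, 0, 1, 0, 0, 0, 0, 0, 0, 1]
}}

```text
time: 16.95
position: [0.5603, -0.0379, 0.019]
tool_rot: [0.688, 0.726, -0.0, 0.001]
ft_force: [1.0, -5.6, 4.6]
grip_width: 0.0317
```

```bash
python3 m.py f | cut -c1-150|head -3;python3 lift.py f; python3 - <<'E'
from h import *
np.set_printoptions(precision=4,suppress=True)
d=np.load('wrist_f.npz'); P=d['P']
for col in (130,180,220,340,390,440): 
    z=P[:,col,2]; j=[r for r in range(20,200) if z[r-1]>.018 and z[r]<.016]
    print(col,j[:1],P[j[0]-4:j[0]+2,col] if j else '')
import cv2
a=cv2.imread('pics/scene_f.png')[150:290,190:370]; cv2.imwrite('pics/scene_fc.png',cv2.resize(a,None,fx=4,fy=4,interpolation=2))
E
```

```text
16.95 [ 0.5603 -0.0379  0.019 ] [-0.2655  0.7504  1.7341 -0.0029  0.6548 -0.317 ] [ 0.6878  0.7259 -0.0002  0.0014] [ 1.0336 -5.6299  4.5749] 0.031679
wrist board_edge [284.2 112.3] 0.58 [0.5598 0.0373 0.02  ] [0.5598 0.0371 0.0244]
wrist wedge_heel [277.9 259.9] 0.84  [ 0.5591 -0.0052  0.1022]
ref 1626 z at edge mm 47.84 tilt deg x 0.10 y 0.04 at far 47.98
now 1067 z at edge mm 52.66 tilt deg x 0.04 y -1.55 at far 47.25
130 [111] [[0.4948 0.0348 0.0455]
 [0.492  0.0346 0.0394]
 [0.4906 0.0343 0.0365]
 [0.4877 0.034  0.0303]
 [0.4785 0.034  0.0107]
 [0.4785 0.0334 0.0109]]
180 [111] [[0.5154 0.036  0.0443]
 [0.5144 0.0357 0.0412]
 [0.5126 0.0355 0.0356]
 [0.5109 0.0352 0.0299]
 [0.5048 0.0354 0.0104]
 [0.5051 0.0348 0.0115]]
220 [111] [[0.5325 0.0368 0.0455]
 [0.5314 0.0367 0.0398]
 [0.5302 0.0365 0.0333]
 [0.5294 0.0363 0.0288]
 [0.5261 0.0365 0.0111]
 [0.526  0.036  0.0107]]
340 [111] [[0.583  0.0396 0.0436]
 [0.5841 0.0396 0.038 ]
 [0.5851 0.0395 0.0329]
 [0.5863 0.0394 0.0272]
 [0.5895 0.0399 0.01  ]
 [0.5896 0.0394 0.0098]]
390 [111] [[0.6041 0.0408 0.0439]
 [0.6062 0.0408 0.038 ]
 [0.6079 0.0407 0.0333]
 [0.6097 0.0406 0.0282]
 [0.616  0.0413 0.0103]
 [0.6162 0.0409 0.0097]]
440 [111] [[0.6269 0.0422 0.0407]
 [0.628  0.0419 0.0385]
 [0.6315 0.0421 0.0318]
 [0.6347 0.0421 0.0257]
 [0.6416 0.0426 0.012 ]
 [0.6422 0.0422 0.011 ]]
```

View pics/wrist_f.png

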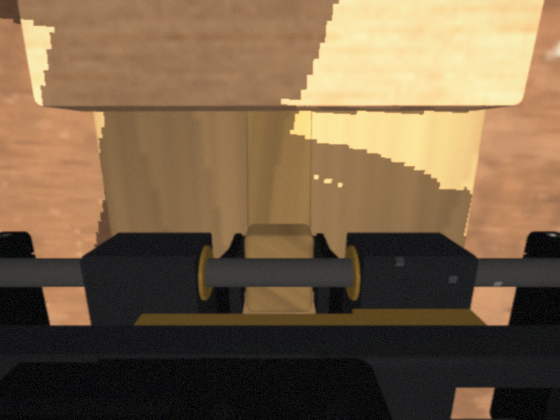

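View pics/scene_fc.png

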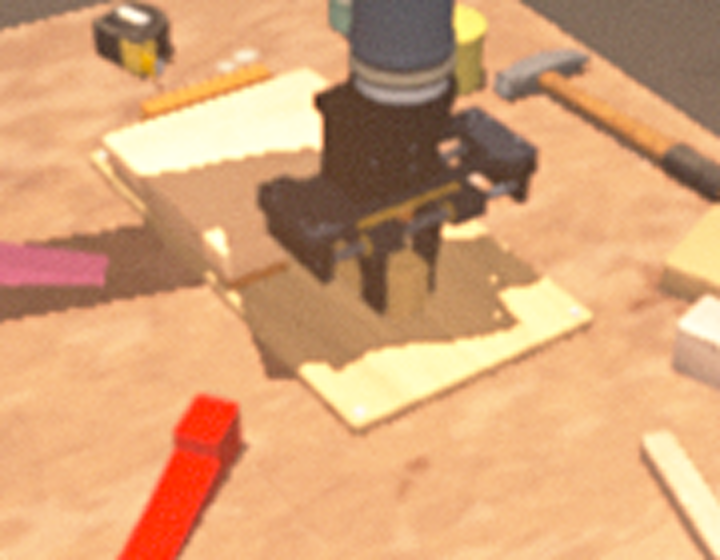

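The lift fits about 4.8 mm by plane fit, and travel/6 gives 5.0 mm. The wedge (column 279) is within 2 mm of the board's middle (283). I hold briefly, re-check and hand in.

Request:
{"op": "move_arm", "data": {
  "rows": [0, 0, 0, 0, 0, 0, 1, 0, 0, 0, 0, 0, 0, 1, 0, 0, 0, 0, 0, 0, 1, 0, 0, 0, 0, 0, 0, 1, 0, 0, 0, 0, 0, 0, 1]
}}

```text
time: 18.2
position: [0.5603, -0.0379, 0.0189]
tool_rot: [0.688, 0.726, -0.0, 0.001]
ft_force: [0.3, -5.7, 3.9]
grip_width: 0.0319
```

```bash
python3 m.py g | head -1; python3 lift.py g; python3 - <<'E'
from h import *
P=np.load('top_g.npz')['P']; S=np.load('scene_g.npz')['P']
for n,Q in (('top',P),('scene',S)):
    m=(abs(Q[...,0]-.55)<.05)&(abs(Q[...,1]-.249)<.007); print(n,'stop z',np.median(Q[...,2][m]),m.sum())
    m=(Q[...,2]>.01)&(Q[...,2]<.03)&(abs(Q[...,0]-.613)<.045)&(abs(Q[...,1]+.302)<.06); print('offcut',Q[m][:,:2].mean(0) if m.any() else None)
print(robot.hand_in())
E
```

```text
18.2 [ 0.5603 -0.0379  0.0189] [-0.2656  0.7505  1.7341 -0.0026  0.6549 -0.3172] [ 0.6879  0.7258 -0.0002  0.0013] [ 0.3082 -5.6993  3.8615] 0.03187972263603376
ref 1626 z at edge mm 47.84 tilt deg x 0.10 y 0.04 at far 47.98
now 1079 z at edge mm 52.91 tilt deg x 0.11 y -1.64 at far 47.19
top stop z 0.05180948724633047 20
offcut [ 0.61108928 -0.30256751]
scene stop z 0.05358570603559469 66
offcut [ 0.61157042 -0.30704646]
the job is handed in; nothing more can be done
None
```

The job is done and handed in at about 18 s of the 58 s allowed; the hand-in gives no verdict.

- **Stop bar:** I pressed it first. It stopped moving at 52 mm while the force rose to 25 N, and the top camera later measured its top at 51.8 mm, so it is home.
- **Wedge:** I took the plain wooden wedge, not the pink or red ones, by its heel (opening 32 mm). I laid it flat on the landing, moved it about 5 mm sideways to the middle of the board's edge, and pushed it in.
- **Lift:** By the scene camera's depth the board's edge has risen 5.1 mm, 4.8 mm in the picture before. The travel of about 30 mm after contact predicts 5.0 mm, so they agree within the camera noise.
- **End state:** The wedge is still gripped at 30 N and holding steady, with about 6 N of push. It is within about 2 mm of the board's middle.
- **Clear of the board:** By the last wrist picture and the gripper's dimensions, only the wedge touches the lifted edge.
- **Other things:** I re-measured the offcut and it is where it was. The cube and the coloured wedges I did not re-measure, but nothing in the pictures suggests they moved.
- **Disagreements:** The cameras disagreed with each other by 2–3 mm, so I used the wrist camera to line things up. In the last check the scene camera read the stop bar as 53.6 mm, but it also reads the other surfaces about 2 mm high.

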